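# Click the spice rack's stop into its catch

### The arm

A 6-joint arm with a two-finger parallel gripper is mounted at the origin on a cart in front of the work surface, level with it; the furniture and walls round the work are solid. World frame = base frame: x ahead of the robot, y to its left, z up, the work surface at z = 0. Lengths are in mm, angles in rad, forces in N, time in s.
With the tool pointing down it reaches from about 350 to 775 mm from the base axis. Payload 7.3 kg.
Tool frame: the origin (TCP) lies midway between the tips of the shut fingers; the grasp point (between the pads) lies bot.tcp_to_grasp behind it (bot.tcp_to_grasp is the distance from the TCP to the grasp point, in mm); z points along the fingers, y is the direction in which the jaws open and shut (so a half turn about z gives the same grasp; the last joint's range is limited). The gripper opens to 92 mm and grips with 3 to 60 N. Pads are 19 mm wide; open, the fingers measure 130 mm over their backs; the gripper's body (75 mm by 190 mm) begins 47 mm behind the grasp point.
Start: joints at [-1.248, 0.342, 1.524, -0, 1.275, -0.146], TCP at [237.228, -468.367, 226.741] pointing down, gripper open.
Joint ranges: [-2.53, 2.53], [-0.77, 2.02], [0.04, 2.7], [-1, 4.14], [0.28, 2.66], [-3.11, 3.11]. Speed limits (rad/s): [2.57, 2.57, 3.14, 3.14, 3.14, 3.14].

### API

Orientations are given as [roll, pitch, yaw] about the fixed x, y, z axes, in that order (R = Rz(yaw) Ry(pitch) Rx(roll)).
In Python, from plant import bot gives the robot as it stands.
- The arm moves only by the shell command python3 -m inch 'ROWS'. ROWS is JSON, one flat list of numbers, 7 for each row, row after row: the shift along the world's x, y, z in cm, then the turn, a rotation vector about the world's x, y, z in degrees, then the gripper command: -1 is shut, 1 is fully open, values between are in proportion. In form: [tx, ty, tz, ax, ay, az, fingers, tx, ty, tz, ax, ay, az, fingers, ...]. A call has exactly 5 rows; each row is the pose to reach, as a shift and turn from the pose measured when the call began; what a row does not reach only later rows make up. A row lasts 1/10 s, in which the tool goes at most 50 mm and 8.59 degrees, less where a joint would pass 70% of its speed; a pose out of reach is approached as far as the arm can. A call with a gripper value outside its range is refused whole. The fingers move at their own pace and stop on an object; the grip force is fixed at half the most. Time passes only in rows, so rows that repeat a pose let the fingers close, or fill a call up. It gives the time, the measured TCP pose, the force and the opening at its end, in the units of the state.
- bot.get_obs(): the state, without advancing time (a new reading comes with each control period).
- bot.capture(name): name is "side" or "top"; returns the picture (480x640x3 uint8, red, green, blue); there is no depth.
- bot.calibration(name): a dict with "fx", "fy", "cx", "cy" (pixels), "cam_to_world" (4x4, takes a point from camera to world coordinates). Camera axes: x right, y down, z forward; pixel columns grow to the right and rows downward; lengths in mm; the calibration is good to about 2 mm. A picture is of the moment at which its call begins. calibration takes no time and is no camera call.
- bot.close_job(): hands the job in, once; it reports no verdict.
The state is a dict: "time": time; "joint_positions": joint angles; "dq": joint speeds; "tau": joint torques, N m; "tool_pos": TCP position; "tcp_rot": TCP orientation; "contact_force": force on the tool from outside, world axes, zero at the start; "moment": the same for the moment, N m; "grip_width": finger opening in mm.
Only numpy, scipy, OpenCV 4.12 (cv2) and the standard library are available. Lean on these libraries where they do the work, as an engineer would, in place of code of your own. Each camera call takes 0.05 s, during which the arm holds its last target.

### The job

Close up the spice rack: with the fingertips, push its sliding steel stop from behind (the side with the blue disc) along the rails towards the jars until its red spring pin rides over the orange ramp and drops into the notch of the orange catch, then let go and back away. Do not push the pin on over the far side of the notch. Only push: do not pinch the stop or touch its cork side or the red pin, and leave the jars and everything else on the table where they stand.

Things in the scene. Friction and masses are not known exactly. Their poses are not given: they have to be found in the camera images.
- rack: Fixed spice rack: wooden board 150 mm wide (x), 12 mm thick, y = -165 to +190 mm, two aluminium rails along y at x = -62 and +62 mm (18 mm wide, tops 32 mm above the table), 60 mm high end board at +y behind the jars. Origin on the underside, z up; +y points along the rails to the jars. The channel between the rails, 106 mm wide, is empty behind the stop.
- stop (a joint): Travel of the sliding stop, m: 0 with the pin at y = -120 mm of the rack, grows towards the jars; starts 0 to 0.05. The stop is an upright steel plate across the channel, 96 mm wide, 8 mm thick, 16 to 76 mm above the table, on black carriages over the rails (tops 52 mm up); blue disc behind (-y), cork pad towards the jars. About 1 N friction; stays where left.
- push_point (a point): Centre of the blue disc (28 mm across) on the back of the stop, 54 mm above the table, 62 mm from the pin across the rack (along +x of the rack) and 7 mm behind it: the place to push, along +y of the rack.
- stop_pad: Cork pad on the jar side of the stop, 92 mm wide, 6 mm thick, 56 mm high; origin at its centre, 46 mm above the table. Not to be touched by the fingers.
- pin: Sprung pin of the stop over the near (-x) rail, with a red knob 16 mm across, top 33 mm above the origin. Origin at its round lower end (5 mm radius), level with the rail top while down. It travels with the stop, rises 3 mm on the catch's ramp against about 6 N of spring and falls back into the notch. Not to be touched.
- catch: Orange catch on the near rail, 56 mm long, at a differing place. Origin at the notch, at rail-top level; y as the rack's. Ramp from y = -20 mm, crest -10 mm, 3 mm high; beyond the notch a steeper 6 mm hump, crest +11 mm. The ramp takes 5 to 9 N; past its crest the push force drops to nothing and the stop snaps on into the notch by itself. Pushing on out takes over 12 N.
- spice_jar_1: Spice jar, 46 mm across, 108 mm tall, standing loose in the rack beyond the catch (jars and mill swap places). Origin at the centre of its foot.
- spice_jar_2: A like spice jar, 46 mm across, 108 mm tall. Origin at the centre of its foot.
- mill_1: Glass salt shaker with a grey top, 44 mm across, 90 mm tall, also in the rack. Origin at the centre of its foot.
- bowl_1: White bowl with a green band, 130 mm across, 59 mm high, at the right of the table. Origin under its centre.
- kitchen_timer: Cream round kitchen timer, 70 mm across, 42 mm high, at the left. Origin under its centre.
- bottle_1: White squeeze bottle with a yellow cap, 37x63 mm, 190 mm tall, at the back. Origin under its centre.
Not all that is in view belongs to the job. Leave any pink look-alike of the spice_jar_1 alone. Leave any purple look-alike of the mill_1 alone.

How it is judged (in metres and radians):
On the way, in this order (a step that is already met when the one before it is completed fails the run):
1. the pin rides up on the catch's ramp (z of pin in the frame of catch above 0.0015 m and y of pin in the frame of catch below -0.003 m).
2. the pin has dropped into the notch (y of pin in the frame of catch between -0.003 and 0.003 m and z of pin in the frame of catch below 0.0012 m), for 0.2 s.
At the end, for the whole second after the job is handed in: The pin is down (within 1.2 mm of rail-top level) in the notch, within 3 mm of its centre along the rail, and the stop is at rest; the jars and the shaker stand upright within 10 mm of where they were; bowl, timer and bottle within 20 mm (all of step 2 and velocity of joint stop between -0.005 and 0.005 m/s and distance of each of spice_jar_1, spice_jar_2, mill_1 from where it was at the start of the episode below 0.01 m and angle between each of spice_jar_1, spice_jar_2, mill_1's own z axis and vertical below 0.15 rad and distance of each of bowl_1, kitchen_timer, bottle_1 from where it was at the start of the episode below 0.02 m); the robot touches nothing.
It fails at once if the pin is pushed more than 8 mm beyond the notch (y of pin in the frame of catch above 0.008 m).
It fails at once if the fingers touch the cork side of the stop (pinching or pulling it) (contact force between the fingers and stop_pad above 0.5 N).
It fails at once if the fingers touch the red pin (contact force between the fingers and pin above 0.5 N).
It fails at once if a jar or the shaker is moved, lifted or tipped (distance of any of spice_jar_1, spice_jar_2, mill_1 from where it was at the start of the episode above 0.01 m or angle between any of spice_jar_1, spice_jar_2, mill_1's own z axis and vertical above 0.2 rad).
It fails at once if the bowl, timer or bottle is moved (distance of any of bowl_1, kitchen_timer, bottle_1 from where it was at the start of the episode above 0.02 m).
It also fails if it takes over 48 s, if anything falls off the work surface, if the arm or the gripper's body presses on something with over 40 N, if the wrist force passes 120 N, or if a joint passes its speed limit or range.

## Working session

There is one attempt and no reset: what is moved stays moved. The work goes in short steps, Python scripts to look and compute and a shell command to move; the robot and the scene stay as the last step left them, time stands still between calls to the robot, and variables do not carry over. Pictures are saved under pics/ and viewed, and the job is handed in when it is done.

```bash
mkdir -p pics; ls; python3 - <<'E'
from plant import bot
import cv2
for n in("side","top"):
    im=bot.capture(n); cv2.imwrite(f"pics/{n}0.png",im[:,:,::-1]); c=bot.calibration(n); print(n,{k:c[k] for k in("fx","fy","cx","cy")},c["cam_to_world"])
print(bot.get_obs(), bot.tcp_to_grasp)
E
```

```text
pics
side {'fx': 442.34089457960926, 'fy': 442.34089457960926, 'cx': 323.56636062593486, 'cy': 228.08631113371973} [[-8.44549549e-01 -3.47853470e-01  4.07104437e-01  1.10309193e+02]
 [-5.35291087e-01  5.68494412e-01 -6.24721983e-01  6.74795176e+02]
 [-1.41248878e-02 -7.45528046e-01 -6.66324561e-01  7.58987766e+02]
 [ 0.00000000e+00  0.00000000e+00  0.00000000e+00  1.00000000e+00]]
top {'fx': 542.7379887117462, 'fy': 542.7379887117462, 'cx': 304.1472346461788, 'cy': 250.0345265752901} [[-1.45230860e-02 -9.90826199e-01  1.34359678e-01  3.57503751e+02]
 [-9.99739600e-01  1.67545676e-02  1.54924483e-02  4.10053943e+00]
 [-1.76014620e-02 -1.34099692e-01 -9.90811516e-01  1.36845841e+03]
 [ 0.00000000e+00  0.00000000e+00  0.00000000e+00  1.00000000e+00]]
{'time': 0.1, 'joint_positions': array([-1.24800325e+00,  3.42641169e-01,  1.52489518e+00, -1.78326367e-05,
        1.27540377e+00, -1.45993741e-01]), 'dq': array([ 1.16016065e-03, -1.45855578e-03, -1.75131089e-03,  3.12434264e-04,
        4.25913681e-04, -4.45796854e-05]), 'tau': array([ 2.09074002e-03, -4.32001948e+01, -2.44694799e+01,  7.18557998e-02,
        5.25866705e-02, -5.46935075e-05]), 'tool_pos': array([ 237.10193453, -468.013895  ,  226.12980971]), 'tcp_rot': array([-3.14025704e+00, -1.79151602e-04,  4.68791898e-01]), 'contact_force': array([-0.31989215,  0.36538807, -0.0041898 ]), 'moment': array([-0.00096722, -0.011443  ,  0.00411556]), 'grip_width': 92.03969298830468} 18.8
```

View pics/side0.png

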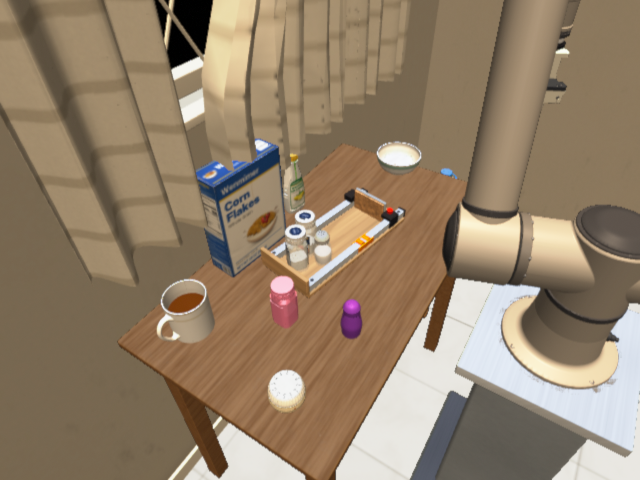

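View pics/top0.png

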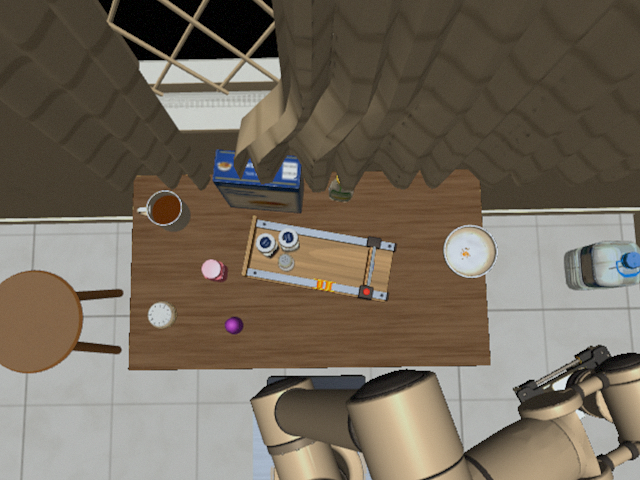

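The top view shows the rack with its jar end at (250,245). The stop is at about (372,268), the red pin at (366,293), the orange catch at (324,285) and the jars at (267,243), (289,238) and (286,261). The pink object (213,270) and the purple one (234,325) are decoys. I'll enlarge the rack.

```bash
python3 - <<'E'
import cv2
a=cv2.imread("pics/top0.png")[205:310,235:405]; cv2.imwrite("pics/top0z.png",cv2.resize(a,None,fx=4.7,fy=4.7,interpolation=cv2.INTER_CUBIC))
a=cv2.imread("pics/side0.png")[175:300,255:415]; cv2.imwrite("pics/side0z.png",cv2.resize(a,None,fx=4.7,fy=4.7,interpolation=cv2.INTER_CUBIC))
E
```

```text
(no output)
```

View pics/top0z.png

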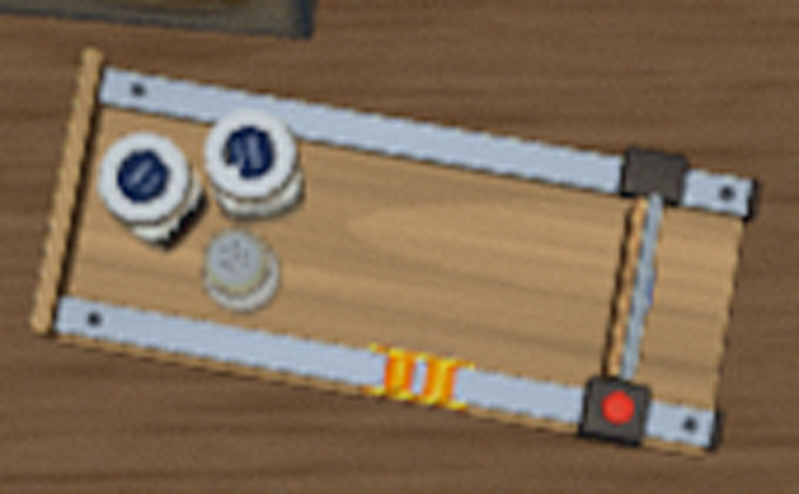

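View pics/side0z.png

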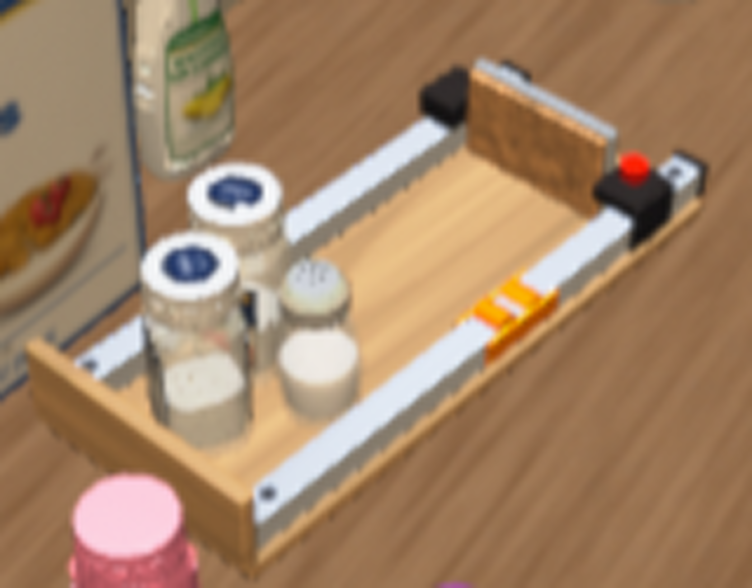

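The crops show the rail screws, the red knob (619,407 in the top crop), the catch notch gap (419,376) and the plate edge. I'll measure from both views.

```bash
cat >h.py <<'E'
import numpy as np
from plant import bot
def ray(n,p):
    c=bot.calibration(n);T=np.array(c["cam_to_world"]);d=T[:3,:3]@np.array([(p[0]-c["cx"])/c["fx"],(p[1]-c["cy"])/c["fy"],1]);return T[:3,3],d/np.linalg.norm(d)
def atz(n,p,z):
    o,d=ray(n,p);return o+d*(z-o[2])/d[2]
def tri(a,b):
    o1,d1=ray("top",a);o2,d2=ray("side",b)
    s=np.linalg.lstsq(np.c_[d1,-d2],o2-o1,rcond=None)[0];q=o1+s[0]*d1;r=o2+s[1]*d2
    return (q+r)/2,np.linalg.norm(q-r)
def proj(n,P):
    c=bot.calibration(n);T=np.linalg.inv(np.array(c["cam_to_world"]));q=T[:3,:3]@np.asarray(P)+T[:3,3];return np.array([c["fx"]*q[0]/q[2]+c["cx"],c["fy"]*q[1]/q[2]+c["cy"]])
def tz(p):return ((p[0]+.5)/4.7-.5+235,(p[1]+.5)/4.7-.5+205)
def sz(p):return ((p[0]+.5)/4.7-.5+255,(p[1]+.5)/4.7-.5+175)
E
python3 - <<'E'
from h import *
np.set_printoptions(precision=1,suppress=True)
for n,a,b in [("knob",(619,407),(635,165)),("notch",(419,376),(511,301)),("screwNfar",(94,319),(267,493)),("screwNnear",(690,425),(676,173)),("screwFfar",(138,90),(90,366)),("plateR",(658,197),(480,63)),("plateL",(632,378),(612,133))]:
    print(n,*tri(tz(a),sz(b)))
A={n:atz("top",tz(p),32)[:2] for n,p in dict(Nf=(94,319),Nn=(690,425),Ff=(138,90),Fn=(727,193)).items()}
B={n:atz("side",sz(p),32)[:2] for n,p in dict(Nf=(267,493),Nn=(676,173),Ff=(90,366)).items()}
print(A,B)
for f,n in(("Nf","Nn"),("Ff","Fn")):
    d=A[f]-A[n];print(np.arctan2(-d[0],d[1]),np.linalg.norm(d))
d=B["Nf"]-B["Nn"];print(np.arctan2(-d[0],d[1]),np.linalg.norm(d), (A["Ff"]-A["Nf"]))
for n in("top","side"):print(n,"notch@32",atz(n,(tz if n=="top" else sz)((419,376) if n=="top" else (511,301)),32),"knob@65",atz(n,(tz if n=="top" else sz)((619,407) if n=="top" else (635,160)),65))
E
```

```text
knob [ 433.1 -123.1   60.9] 1.2241011661312386
notch [451.7 -22.   34.5] 0.2517521306968095
screwNfar [485.8 149.   32. ] 2.3265414332554766
screwNnear [ 424.9 -162.7   30.9] 1.2235829662742268
screwFfar [607.5 125.1  31.4] 1.3178935953899067
plateR [ 539.3 -145.1   72.6] 0.9373013636885681
plateL [ 448.5 -128.5   72.1] 4.308614021539764
{'Nf': array([484.7, 148.4]), 'Nn': array([ 424.2, -162.8]), 'Ff': array([606.9, 124.7]), 'Fn': array([ 546.1, -186.4])} {'Nf': array([486.9, 149.4]), 'Nn': array([ 425. , -161.3]), 'Ff': array([607.8, 125.7])}
-0.19205334452786887 317.09366530269676
-0.19292101101837686 316.964150597537
-0.19687285836244692 316.7648613344413 [122.1 -23.8]
top notch@32 [452. -22.  32.] knob@65 [ 432.3 -122.9   65. ]
side notch@32 [452.8 -24.5  32. ] knob@65 [ 433.6 -121.9   65. ]
```

```bash
python3 - <<'E'
import cv2
a=cv2.imread("pics/top0.png")[160:240,200:360]; cv2.imwrite("pics/topb.png",cv2.resize(a,None,fx=5,fy=5,interpolation=cv2.INTER_CUBIC))
from h import *
print(tri((340,182),(294,155)),atz("side",(294,208),0),atz("top",(470,251),30))
print("box",tri((302,211),(285,150)), atz("top",(296,211),0))
yd=np.array([.192,.981,0])
for P in([492.2,-141.4,54],):print(proj("top",P),proj("side",P))
E
```

```text
(array([672.22124839, -60.64313494, 174.9296606 ]), np.float64(1.2685406308630043)) [686.40695142 -64.03901755   0.        ] [ 529.65410505 -385.42136961   30.        ]
box (array([603.89379632,  32.89024148, 257.70290947]), np.float64(31.02867266465402)) [644.67052009  44.96986673   0.        ]
[372.75726554 266.65566506] [372.01790806 200.31858278]
```

View pics/topb.png

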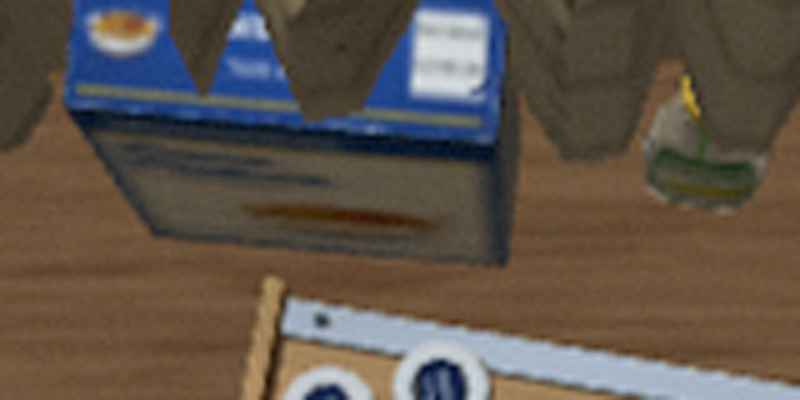

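The bottle is at about (680,-62) and the box face is past x=640. Both are clear of the gripper body, whose tip reaches x of about 600. The bowl is at (530,-385). Now I'll move to a standoff behind the stop with the fingers shut.

```bash
python3 -m inch '[5,5,0,0,0,8,-1, 9,9,0,0,0,16,-1, 13,13.5,0,0,0,24,-1, 17,18,-1,0,0,32,-1, 20,22.5,-2,0,0,40,-1]'
```

```text
time: 0.6
tool_pos: [406.4, -283.1, 213.7]
tcp_rot: [-3.141, 0.0, 1.172]
contact_force: [2.0, 0.2, 0.8]
grip_width: 56.6
```

```bash
python3 -m inch '[3.5,4.2,-1,0,0,6,-1, 6.5,7.5,-4,0,0,11.7,-1, 7.7,9.7,-8,0,0,11.7,-1, 7.7,9.7,-11,0,0,11.7,-1, 7.7,9.7,-12,0,0,11.7,-1]'; python3 - <<'E'
from plant import bot
import cv2
for n in("side","top"):
    im=bot.capture(n)[:,:,::-1]; a=im[205:310,235:405] if n=="top" else im[130:255,300:460]
    cv2.imwrite(f"pics/{n}1.png",cv2.resize(a,None,fx=4.7,fy=4.7,interpolation=cv2.INTER_CUBIC))
o=bot.get_obs();print(o["tool_pos"],o["tcp_rot"],o["contact_force"],o["grip_width"])
E
```

```text
time: 1.1
tool_pos: [481.6, -183.7, 90.1]
tcp_rot: [-3.134, -0.002, 1.379]
contact_force: [-0.7, -0.8, -0.1]
grip_width: 16.7
[ 482.41918719 -185.8658366    92.56697557] [-3.13749394e+00 -9.70725125e-04  1.37667575e+00] [0.52741946 0.75258029 0.30906197] 8.392710109463286
```

View pics/side1.png

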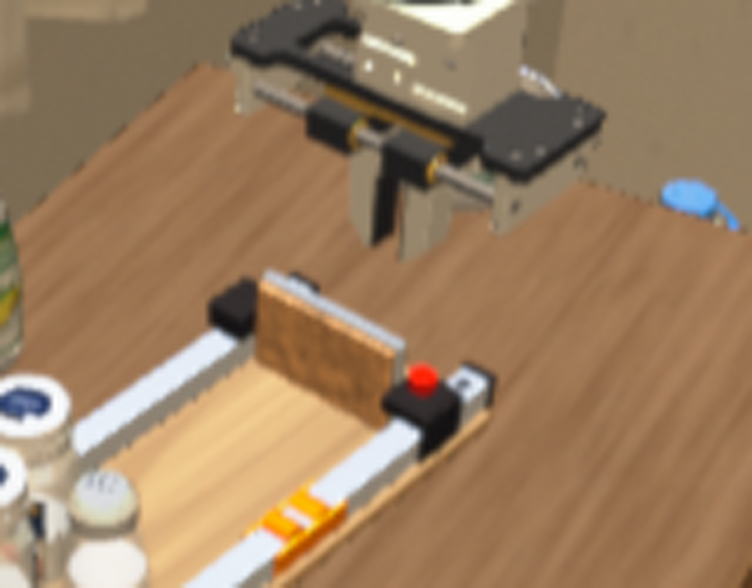

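View pics/top1.png

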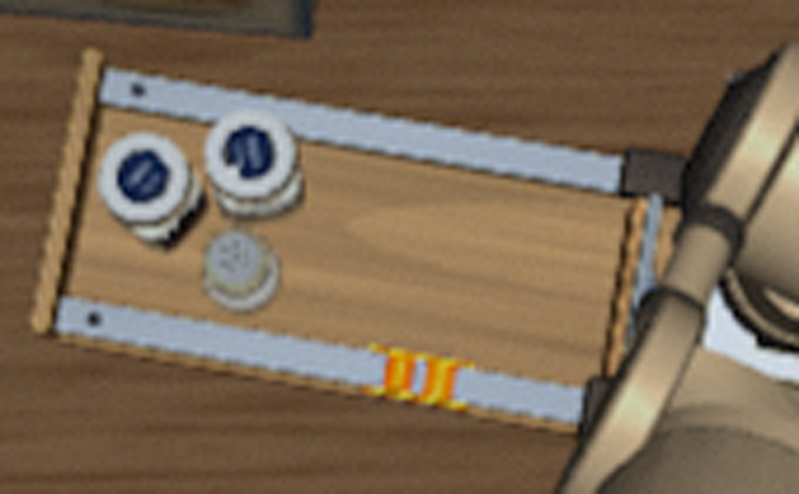

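The fingers are centred behind the plate and the jars haven't moved. I'll descend to fingertip height.

```bash
python3 -m inch '[0,0,-2,0,0,0,-1, 0.1,0,-3.5,0,0,0,-1, 0.1,0,-4.5,0,0,0,-1, 0.1,0,-4.5,0,0,0,-1, 0.1,0,-4.5,0,0,0,-1]'
```

```text
time: 1.7
tool_pos: [483.9, -186.7, 48.7]
tcp_rot: [-3.139, -0.0, 1.376]
contact_force: [-0.2, -0.1, -0.4]
grip_width: 0.7
```

```bash
python3 -m inch '[0.19,0.98,0,0,0,0,-1, 0.38,1.96,0,0,0,0,-1, 0.54,2.75,0,0,0,0,-1, 0.58,2.94,0,0,0,0,-1, 0.58,2.94,0,0,0,0,-1]'; python3 -m inch '[0.06,0.29,0,0,0,0,-1, 0.12,0.59,0,0,0,0,-1, 0.17,0.88,0,0,0,0,-1, 0.23,1.18,0,0,0,0,-1, 0.29,1.47,0,0,0,0,-1]'
```

```text
time: 2.2
tool_pos: [489.9, -156.6, 48.8]
tcp_rot: [-3.139, -0.0, 1.377]
contact_force: [0.7, 0.6, -1.0]
grip_width: 0.4
time: 2.7
tool_pos: [492.9, -141.8, 48.8]
tcp_rot: [-3.139, -0.0, 1.377]
contact_force: [-0.5, -0.7, 0.2]
grip_width: 0.5
```

```bash
python3 -m inch '[0.06,0.3,0,0,0,0,-1, 0.12,0.6,0,0,0,0,-1, 0.18,0.9,0,0,0,0,-1, 0.24,1.2,0,0,0,0,-1, 0.3,1.5,0,0,0,0,-1]'; python3 - <<'E'
from plant import bot
import cv2
for n in("side","top"):
    im=bot.capture(n)[:,:,::-1]; a=im[205:310,235:405] if n=="top" else im[175:300,255:415]
    cv2.imwrite(f"pics/{n}2.png",cv2.resize(a,None,fx=4.7,fy=4.7,interpolation=cv2.INTER_CUBIC))
o=bot.get_obs();print(o["tool_pos"],o["tcp_rot"],o["contact_force"],o["grip_width"])
E
```

```text
time: 3.2
tool_pos: [495.8, -126.5, 48.8]
tcp_rot: [-3.139, -0.0, 1.377]
contact_force: [-0.0, -0.9, 1.2]
grip_width: 0.3
[ 495.91893282 -126.30610382   48.78656373] [-3.13927956e+00 -4.74986817e-04  1.37743502e+00] [-0.45837372 -0.52946789  0.13851589] 0.3334119776100986
```

View pics/side2.png

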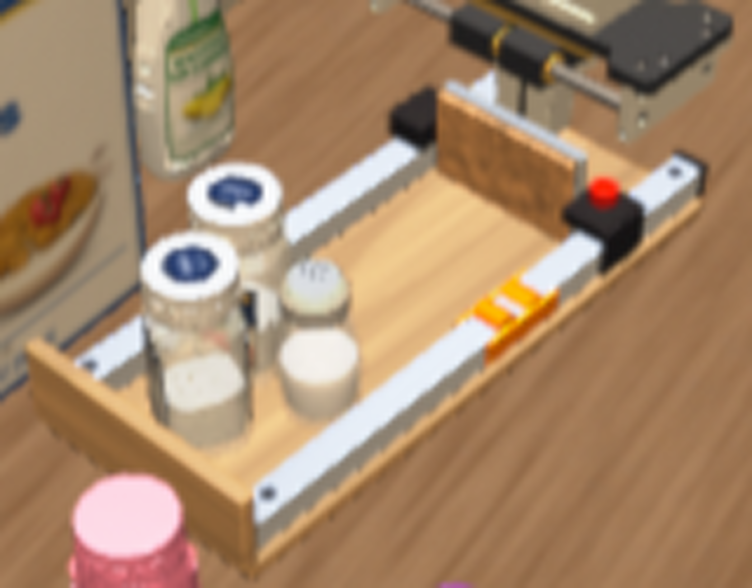

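View pics/top2.png

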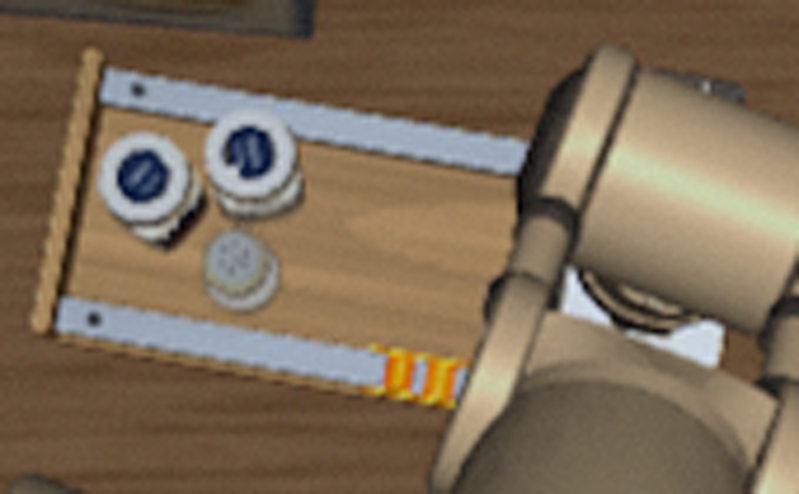

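The stop is moving with the fingers (knob at (604,190) in the side crop). I'll work out how far it still has to go to the notch.

```bash
python3 - <<'E'
from h import *
a=atz("side",sz((635,165)),61);b=atz("side",sz((604,190)),61);c=atz("side",sz((511,301)),34)
y=np.array([.192,.981,0]);print((b-a)@y,(c-b)@y,(c-a)@y, a,b,c)
E
```

```text
27.202735822389414 74.57796080849842 101.78069663088785 [ 433.60150763 -122.73506743   61.        ] [438.30569341 -95.92616615  61.        ] [451.83870883 -22.55244358  34.        ]
```

About 75 mm remain, with the ramp starting at about 55 mm. I'll go 46 mm, then creep.

```bash
python3 -m inch '[0.19,0.98,0,0,0,0,-1, 0.38,1.96,0,0,0,0,-1, 0.58,2.94,0,0,0,0,-1, 0.77,3.92,0,0,0,0,-1, 0.88,4.5,0,0,0,0,-1]';python3 -m inch '[0.02,0.1,0,0,0,0,-1, 0.04,0.2,0,0,0,0,-1, 0.06,0.3,0,0,0,0,-1, 0.08,0.4,0,0,0,0,-1, 0.1,0.5,0,0,0,0,-1]';  python3 - <<'E'
from plant import bot
import cv2
im=bot.capture("side")[:,:,::-1]; a=im[175:300,255:415]
cv2.imwrite(f"pics/side3.png",cv2.resize(a,None,fx=4.7,fy=4.7,interpolation=cv2.INTER_CUBIC))
o=bot.get_obs();print(o["tool_pos"],o["contact_force"])
E
```

```text
time: 3.8
tool_pos: [504.9, -80.0, 48.8]
tcp_rot: [-3.139, -0.001, 1.378]
contact_force: [0.1, -1.7, -0.1]
grip_width: 0.8
time: 4.3
tool_pos: [505.8, -75.2, 48.8]
tcp_rot: [-3.139, -0.001, 1.378]
contact_force: [-1.0, -0.5, -0.0]
grip_width: 0.8
[505.89698862 -75.04776369  48.81513041] [-0.66637383 -0.81313445  0.00109577]
```

View pics/side3.png

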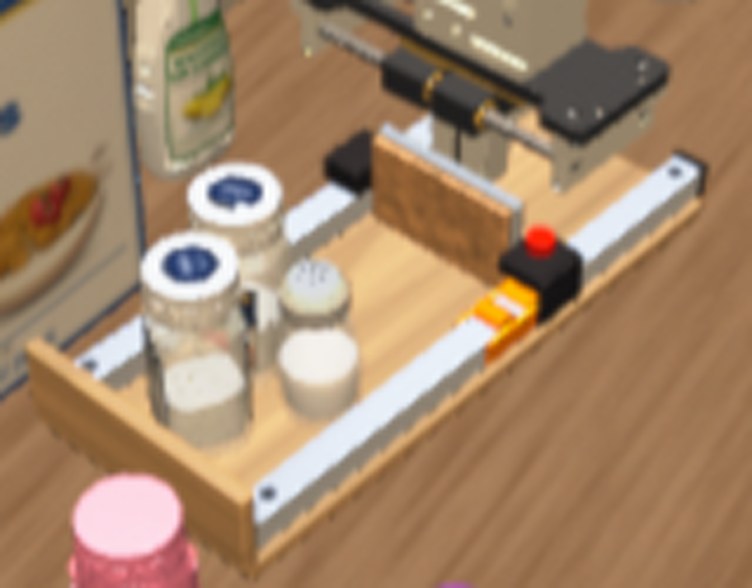

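About 22 mm are left, so the pin is near the foot of the ramp. From here I'll creep and watch the force.

```bash
for i in 1; do python3 -m inch '[0.01,0.06,0,0,0,0,-1, 0.02,0.12,0,0,0,0,-1, 0.04,0.18,0,0,0,0,-1, 0.05,0.24,0,0,0,0,-1, 0.06,0.3,0,0,0,0,-1]'; done; python3 -m inch '[0.01,0.05,0,0,0,0,-1, 0.02,0.1,0,0,0,0,-1, 0.03,0.15,0,0,0,0,-1, 0.04,0.2,0,0,0,0,-1, 0.04,0.2,0,0,0,0,-1]'; python3 -m inch '[0.01,0.05,0,0,0,0,-1, 0.02,0.1,0,0,0,0,-1, 0.03,0.15,0,0,0,0,-1, 0.04,0.2,0,0,0,0,-1, 0.04,0.2,0,0,0,0,-1]'
```

```text
time: 4.85
tool_pos: [506.5, -72.0, 48.8]
tcp_rot: [-3.139, -0.001, 1.378]
contact_force: [-0.8, -1.6, 0.3]
grip_width: 0.7
time: 5.35
tool_pos: [506.8, -70.5, 48.8]
tcp_rot: [-3.139, 0.0, 1.378]
contact_force: [-1.7, -6.0, 0.8]
grip_width: 0.3
time: 5.85
tool_pos: [507.0, -69.2, 48.8]
tcp_rot: [-3.139, 0.001, 1.378]
contact_force: [-0.9, -4.7, 0.7]
grip_width: 0.3
```

The force has risen to about 6 N, so the pin is on the ramp. The crest should come at a tool y of about -62.

```bash
python3 -m inch '[0.01,0.06,0,0,0,0,-1, 0.02,0.12,0,0,0,0,-1, 0.04,0.18,0,0,0,0,-1, 0.05,0.24,0,0,0,0,-1, 0.05,0.26,0,0,0,0,-1]'; python3 -m inch '[0.01,0.05,0,0,0,0,-1, 0.02,0.1,0,0,0,0,-1, 0.03,0.15,0,0,0,0,-1, 0.04,0.2,0,0,0,0,-1, 0.04,0.2,0,0,0,0,-1]'; python3 -m inch '[0.01,0.05,0,0,0,0,-1, 0.02,0.1,0,0,0,0,-1, 0.03,0.15,0,0,0,0,-1, 0.04,0.2,0,0,0,0,-1, 0.04,0.2,0,0,0,0,-1]'
```

```text
time: 6.35
tool_pos: [507.4, -67.4, 48.8]
tcp_rot: [-3.139, 0.002, 1.378]
contact_force: [-2.2, -8.5, 0.3]
grip_width: 0.3
time: 6.85
tool_pos: [507.8, -65.3, 48.8]
tcp_rot: [-3.139, 0.002, 1.378]
contact_force: [-0.4, -3.3, 1.4]
grip_width: 0.4
time: 7.35
tool_pos: [508.3, -62.9, 48.8]
tcp_rot: [-3.139, 0.002, 1.378]
contact_force: [-0.3, -0.8, 0.3]
grip_width: 0.4
```

The force has dropped to nothing. I'll check whether the pin has snapped in.

```bash
python3 - <<'E'
from plant import bot
import cv2
im=bot.capture("side")[:,:,::-1]; a=im[175:300,255:415]
cv2.imwrite(f"pics/side4.png",cv2.resize(a,None,fx=4.7,fy=4.7,interpolation=cv2.INTER_CUBIC))
o=bot.get_obs();print(o["tool_pos"],o["contact_force"])
E
```

```text
[508.21893537 -62.91478713  48.79527427] [-0.18061639  0.47560472 -0.81524658]
```

View pics/side4.png

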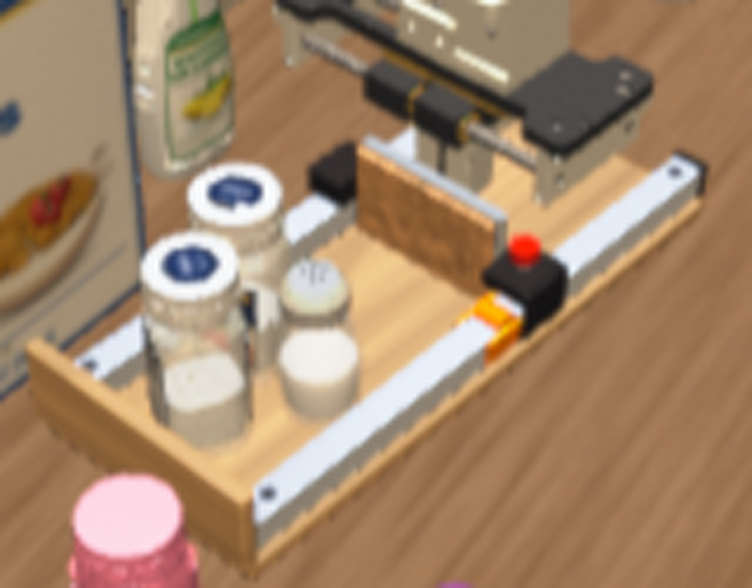

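The knob moved about 13 mm along the rail and sits about 3 mm high, so the pin is on the crest and hasn't dropped. I'll creep on in small steps.

```bash
python3 -m inch '[0,0.03,0,0,0,0,-1, 0.01,0.06,0,0,0,0,-1, 0.02,0.09,0,0,0,0,-1, 0.02,0.12,0,0,0,0,-1, 0.02,0.12,0,0,0,0,-1]';  python3 - <<'E'
from plant import bot
import cv2
im=bot.capture("side")[:,:,::-1]; a=im[175:300,255:415]
cv2.imwrite(f"pics/side5.png",cv2.resize(a,None,fx=4.7,fy=4.7,interpolation=cv2.INTER_CUBIC))
o=bot.get_obs();print(o["tool_pos"],o["contact_force"])
E
```

```text
time: 7.9
tool_pos: [508.4, -61.6, 48.8]
tcp_rot: [-3.139, 0.001, 1.378]
contact_force: [-0.0, -0.4, -0.3]
grip_width: 0.6
[508.41662397 -61.61131927  48.7754168 ] [-0.19964609 -0.14796194 -0.11783342]
```

View pics/side5.png

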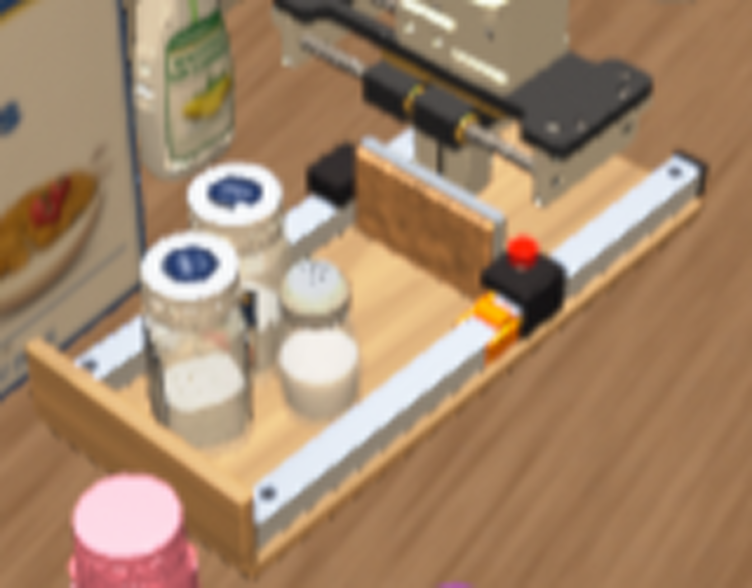

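```bash
python3 -m inch '[0,0.03,0,0,0,0,-1, 0.01,0.06,0,0,0,0,-1, 0.02,0.09,0,0,0,0,-1, 0.02,0.12,0,0,0,0,-1, 0.03,0.15,0,0,0,0,-1]';  python3 - <<'E'
from plant import bot
import cv2
im=bot.capture("side")[:,:,::-1]; a=im[175:300,255:415]
cv2.imwrite(f"pics/side6.png",cv2.resize(a,None,fx=4.7,fy=4.7,interpolation=cv2.INTER_CUBIC))
o=bot.get_obs();print(o["tool_pos"],o["contact_force"])
E
```

```text
time: 8.45
tool_pos: [508.7, -60.1, 48.8]
tcp_rot: [-3.139, 0.001, 1.378]
contact_force: [0.3, 1.5, 0.2]
grip_width: 0.4
[508.71732912 -59.98971526  48.78019454] [ 0.40878977 -0.23174536  0.44772551]
```

View pics/side6.png

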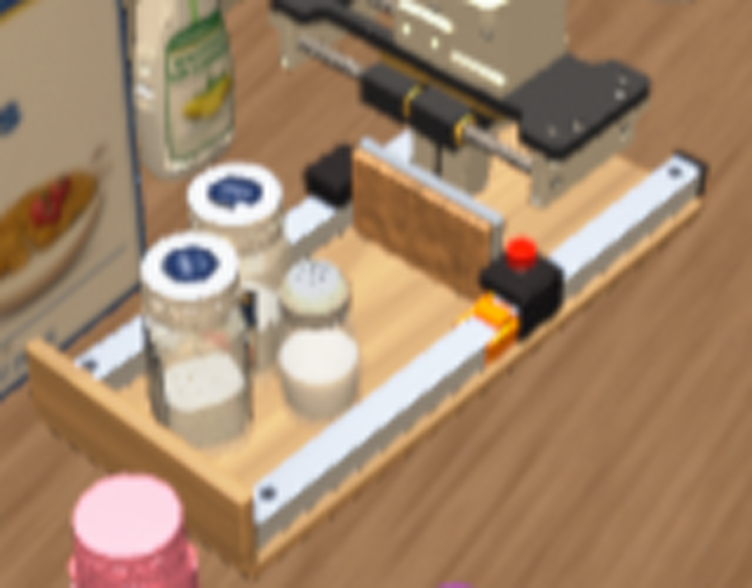

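```bash
cat >>h.py <<'E'
import cv2
def knob(f):
    im=cv2.imread(f).astype(float);b,g,r=im[...,0],im[...,1],im[...,2]
    m=((r>140)&(g<80)&(b<90)).astype(np.uint8);m[:, :400]=0;m[:140]=0;m[400:]=0
    M=cv2.moments(m,True);return M["m10"]/M["m00"],M["m01"]/M["m00"]
def rackcoords(f,w=0):
    # solve s along rail and height z for knob at rack-line: P=P0+s*y+z
    return None
E
python3 - <<'E'
from h import *
from scipy.optimize import least_squares
K={n:knob(f"pics/{n}.png") for n in("side0z","side2","side3","side4","side5","side6")}
tcp={"side0z":None,"side2":-126.3,"side3":-75.05,"side4":-62.91,"side5":-61.61,"side6":-59.99}
y=np.array([.192,.981,0])
o=atz("side",sz(K["side0z"]),61)
for n,k in K.items():
    r=least_squares(lambda v:proj("side",o+v[0]*y+[0,0,v[1]])-np.array(sz(k)),[0,0]).x
    print(n,np.round(k,1),"travel %.1f rise %.1f"%tuple(r),"tcp s",None if tcp[n] is None else round((tcp[n]+75.05)/.981,1))
E
```

```text
side0z [588.9 232.5] travel 0.0 rise 0.0 tcp s None
side2 [581.7 228.8] travel 6.6 rise 6.7 tcp s -52.2
side3 [534.9 260.2] travel 44.2 rise 10.4 tcp s 0.0
side4 [521.7 263.4] travel 54.8 rise 15.3 tcp s 12.4
side5 [519.9 264.3] travel 56.2 rise 15.7 tcp s 13.7
side6 [518.6 265. ] travel 57.2 rise 15.8 tcp s 15.4
```

Cork pixels are getting into the mask, so I'll tighten it.

```bash
sed -i 's/(r>140)&(g<80)&(b<90)/(r>170)\&(g<60)\&(b<70)/' h.py; python3 - <<'E'
from h import *
from scipy.optimize import least_squares
names=("side0z","side2","side3","side4","side5","side6")
tcp=[None,-126.3,-75.05,-62.91,-61.61,-59.99]
y=np.array([.192,.981,0]);o=None
for n,t in zip(names,tcp):
    k=knob(f"pics/{n}.png")
    if o is None:o=atz("side",sz(k),61)
    r=least_squares(lambda v:proj("side",o+v[0]*y+[0,0,v[1]])-np.array(sz(k)),[0,0]).x
    print(n,np.round(k,1),"travel %.1f rise %.1f"%tuple(r),"tcp s",t and round((t+75.05)/.981,1))
E
```

```text
side0z [634.3 166.5] travel 0.0 rise 0.0 tcp s None
side2 [603.6 190.7] travel 26.2 rise -0.4 tcp s -52.2
side3 [540.4 240.8] travel 78.1 rise -1.3 tcp s 0.0
side4 [524.6 249.3] travel 90.9 rise 1.4 tcp s 12.4
side5 [522.4 250.4] travel 92.7 rise 1.8 tcp s 13.7
side6 [521.2 251.7] travel 93.6 rise 1.5 tcp s 15.4
```

The pin is still about 3 mm up at 93.6 mm of travel, and the notch is at about 101. I'll keep creeping.

```bash
cat >look.py <<'E'
import sys
from h import *
from scipy.optimize import least_squares
n=sys.argv[1]
im=bot.capture("side")[:,:,::-1];cv2.imwrite(f"pics/{n}.png",cv2.resize(im[175:300,255:415],None,fx=4.7,fy=4.7,interpolation=cv2.INTER_CUBIC))
y=np.array([.192,.981,0]);o=atz("side",sz((634.3,166.5)),61);k=knob(f"pics/{n}.png")
r=least_squares(lambda v:proj("side",o+v[0]*y+[0,0,v[1]])-np.array(sz(k)),[0,0]).x
q=bot.get_obs();print(np.round(k,1),"travel %.1f rise(base -1.3) %.1f"%tuple(r),"tcp s",round((q["tool_pos"][1]+75.05)/.981+78.1,1),np.round(q["contact_force"],1))
E
python3 -m inch '[0,0.03,0,0,0,0,-1, 0.01,0.06,0,0,0,0,-1, 0.02,0.09,0,0,0,0,-1, 0.02,0.12,0,0,0,0,-1, 0.02,0.12,0,0,0,0,-1]';python3 look.py side7
```

```text
time: 9.0
tool_pos: [508.9, -58.7, 48.8]
tcp_rot: [-3.139, 0.001, 1.378]
contact_force: [1.1, 0.8, 0.8]
grip_width: 0.5
[512.4 261.8] travel 100.4 rise(base -1.3) -0.8 tcp s 94.7 [-0.  -0.3 -0.4]
```

The knob jumped to 100.4 mm while the tool is at 94.7, and it has dropped back down, so it snapped in. I'll back away along -y, then up.

```bash
python3 -m inch '[-0.2,-1,0,0,0,0,-1, -0.6,-3,0,0,0,0,-1, -1,-5,0,0,0,0,-1, -1.2,-6,3,0,0,0,-1, -1.2,-6,7,0,0,0,-1]'; python3 -m inch '[-1,-4,4,0,0,0,-1, -2,-8,8,0,0,0,-1, -5,-12,9,0,0,0,-1, -8,-16,9,0,0,0,-1, -10,-19,9,0,0,0,-1]'; python3 -m inch '[-3,-4,0,0,0,0,-1, -6,-8,0,0,0,0,-1, -8,-11,0,0,0,0,-1, -8,-11,0,0,0,0,-1, -8,-11,0,0,0,0,-1]'; python3 look.py side8; python3 - <<'E'
from plant import bot
import cv2
a=bot.capture("top")[205:310,235:405,::-1]; cv2.imwrite("pics/top8.png",cv2.resize(a,None,fx=4.7,fy=4.7,interpolation=cv2.INTER_CUBIC))
E
```

```text
time: 9.55
tool_pos: [495.2, -120.3, 117.9]
tcp_rot: [-3.134, 0.001, 1.376]
contact_force: [1.8, -0.1, 1.0]
grip_width: 0.8
time: 10.05
tool_pos: [393.8, -312.4, 209.0]
tcp_rot: [-3.136, 0.002, 1.376]
contact_force: [1.4, -0.2, -0.5]
grip_width: 0.5
time: 10.55
tool_pos: [312.8, -422.9, 208.7]
tcp_rot: [-3.136, 0.002, 1.374]
contact_force: [0.4, -0.0, 0.2]
grip_width: 0.3
[511.9 261.9] travel 100.7 rise(base -1.3) -0.6 tcp s -275.6 [0.4 0.1 0.9]
```

View pics/side8.png

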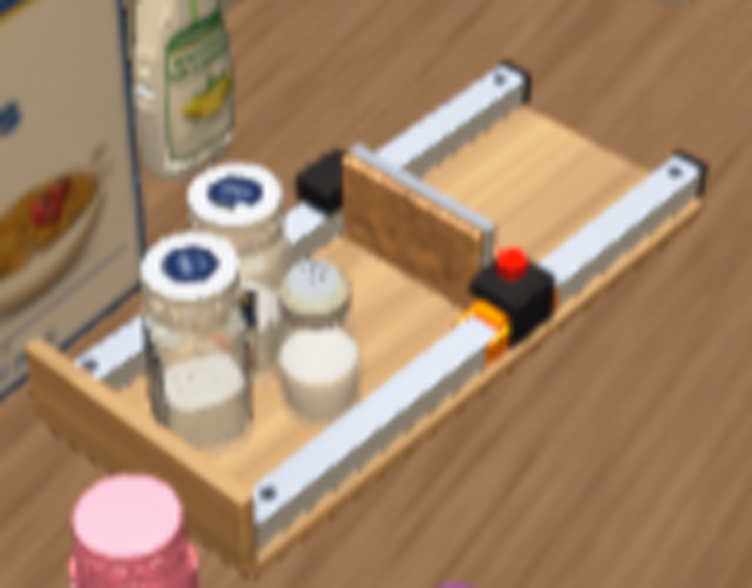

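View pics/top8.png

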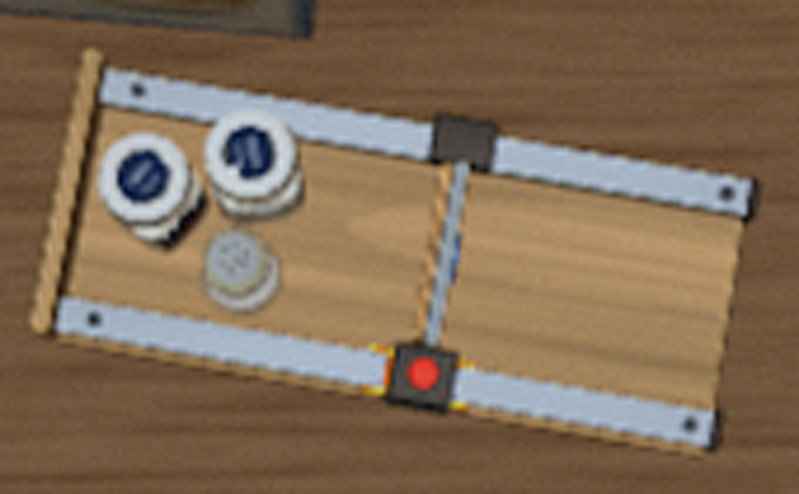

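The stop now sits over the catch (knob at (424,373) in the top crop, against the notch at (419,376)). The jars are where they were and the arm is clear.

```bash
python3 - <<'E'
from plant import bot
print(bot.close_job())
E
```

```text
the job is handed in; nothing more can be done
None
```

The stop is closed and its pin appears to be seated in the notch of the catch. The job is handed in at about 10.7 s, well inside the 48 s limit.

I pushed the stop from behind at the blue disc with the shut fingertips. The push force rose to about 9 N on the ramp and fell to nothing at the crest. The pin then snapped forward about 6 mm on its own while the fingers stayed behind, so I backed away.

**Pin position:** after I let go, the red knob had travelled 100.7 mm, against about 101.6 mm measured to the notch. In the same pictures it had come back down to within about 0.7 mm of its height before the ramp, which is about the accuracy of the measurement.

**Surroundings:** the jars and shaker look unmoved in the before-and-after pictures, as does the bottle where it shows. I did not take a final picture of the bowl or timer, but the arm felt no contact along its path there.

No check failed. Forces read about ±1 N of noise, and no verdict was reported when I handed it in.

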